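# Set the dose ring and take off the push-and-turn cap

## Task

Get the bottle of cleaning concentrate ready for dosing: first turn the black dose ring until its yellow pointer clicks in at 4. Then press the orange safety cap down, twist it anticlockwise while it is pressed until it is free, and lift it straight off. Finish while still holding the cap upright in the gripper, about 5 cm above the open mouth; leave the ring at 4 and the other things on the desk alone.

Things in the scene. Friction and masses are not known exactly. Their poses are not given: they have to be found in the camera images.
- cleaner_bottle: White bottle clamped in a heavy grey stand (116 mm square): cannot move. Origin: on its upright axis, at desk level. At 76-90 mm height a white scale disc, 110 mm across, has numerals 0 to 6 on top every 20 deg, the 3 on the -x side (facing the robot at yaw 0), growing anticlockwise from above (left to right for the robot). Above it on the axis: black dose ring (93-120 mm), orange cap (132-160 mm).
- ring_center (a point): Centre of the black ribbed dose ring on the bottle's neck: 58 mm across, 27 mm high, centre 106.5 mm above the desk. It can be gripped across its width at any yaw, with the cap (42 mm wide) standing between the fingers. The cap's top is 53.5 mm above this point, the top of the scale disc 16.5 mm below it.
- dose_ring (a joint): Angle of the dose ring (rad): 0 with its yellow pointer at numeral 0, growing anticlockwise seen from above by 0.349 (20 deg) a number, so 1.396 at numeral 4; stops at 0 and 2.094. It clicks into a detent at each number and takes about 0.1 N m to turn. It starts at 0, 1 or 2.
- cap_center (a point): Centre of the loose round orange safety cap, half-way up: 42 mm across, 28 mm high, 30 g, white bar on top along its own x axis. Locked, its centre is 146 mm above the desk. Press it down (more than 4.5 mm, it can go 9) and keep it down while turning anticlockwise seen from above: between 48 and 80 deg of turn (64 the middle, stop at 80) it lifts off. Unpressed, or turned clockwise, it blocks after 6 deg.
- bottle_mouth (a point): Centre of the rim of the bottle's mouth, hidden under the cap, 146 mm above the desk on the bottle's axis; axes as the bottle's. With the cap locked on, the cap's centre is at this point.
- seal_plug (a joint): Travel (m) of the red sprung sealing plug in the mouth, which the cap presses down: 0 with the cap locked and not pressed, 0.009 with the cap pressed to its stop, about -0.002 with the cap off. Its spring pushes the cap up with about 6 N at 0 and 10 N at 0.009.
- marker_pot: Bystander, to be left alone: clear pot of coloured markers, 66 mm wide, 144 mm tall; origin at the centre of its underside.
- receipt_bundle: Bystander, to be left alone: bundle of receipts, 93x166x48 mm; origin at the centre of its underside.
- spray_can: Bystander, to be left alone: small red spray can, 44 mm wide, 128 mm tall; origin at the centre of its underside.
- stapler: Bystander, to be left alone: black stapler, 40x148x50 mm; origin at the centre of its underside.
- calculator: Bystander, to be left alone: desk calculator, 150x100x21 mm; origin at the centre of its underside.
- tape_roll: Bystander, to be left alone: roll of tape lying flat, 105 mm wide, 25 mm high; origin at the centre of its underside.
- ink_bottle: Bystander, to be left alone: small blue ink bottle with a white nozzle, 45 mm wide, 84 mm tall; origin at the centre of its underside.
Not all that is in view belongs to the job. Several things have the shape of the cleaner_bottle; the one meant has the colours described above.

How it is judged:
On the way, in this order (a step that is already met when the one before it is completed fails the run):
1. the dose ring points at 4 and is let go (value of joint dose_ring between 1.27626 and 1.51626 rad and contact force between the fingers and cleaner_bottle below 0.2 N), for 0.2 s.
2. the cap is pressed down (value of joint seal_plug above 0.004 m and contact force between the fingers and safety_cap above 0.5 N), for 0.05 s.
3. the cap is twisted to where it comes free, still on the bottle (angle between the x axis of cap_center and the x axis of bottle_mouth, either way round above 0.75 rad and z of cap_center in the frame of bottle_mouth below 0.003 m and horizontal distance between cap_center and bottle_mouth below 0.005 m), for 0.05 s.
At the end, for the whole second after the job is handed in: The fingers hold the cap (more than 1 N), at rest, upright within 15 degrees, its centre 35 to 120 mm above the bottle's mouth and within 40 mm of the bottle's axis, touching nothing of the bottle; the dose ring stands at 4 within 7 degrees (value of joint dose_ring between 1.27626 and 1.51626 rad and z of cap_center in the frame of bottle_mouth between 0.035 and 0.12 m and horizontal distance between cap_center and bottle_mouth below 0.04 m and angle between cap_center's own z axis and vertical below 0.26 rad and contact force between the fingers and safety_cap above 1 N and contact force between safety_cap and cleaner_bottle below 0.05 N and linear speed of safety_cap below 0.03 m/s); the arm keeps its last pose, push and grip.
It fails at once if a bystander is pushed more than 3 cm or tipped (distance of any of marker_pot, receipt_bundle, spray_can, stapler, calculator, tape_roll, ink_bottle from where it was at the start of the episode above 0.03 m or angle between any of marker_pot, receipt_bundle, spray_can, stapler, calculator, tape_roll, ink_bottle's own z axis and vertical above 0.5 rad).
It also fails if it takes over 45 s, if anything falls off the work surface, if the arm or the gripper's body presses on something with over 40 N, if the wrist force passes 120 N, or if a joint passes its speed limit or range.

## Robot

A 6-joint arm with a two-finger parallel gripper is mounted at the origin on the work surface; the furniture and walls round the work are solid. World frame = base frame: x ahead of the robot, y to its left, z up, the work surface at z = 0. Lengths are in m, angles in rad, forces in N, time in s.
With the tool pointing down it reaches from about 0.35 to 0.725 m from the base axis. Payload 4.3 kg.
Tool frame: the origin (TCP) lies at the very end of the fingers, on their centre line; the grasp point (between the pads) lies 19 mm behind it; z points along the fingers, y is the direction in which the jaws open and shut (so a half turn about z gives the same grasp; the last joint's range is limited). The gripper opens to 85 mm and grips with 20 to 120 N. Pads are 22 mm wide; open, the fingers measure 114 mm over their backs; the gripper's body (76 mm by 85 mm) begins 54 mm behind the grasp point. The pads swing forward as they close: fully open they stand 13 mm farther back than shut.
Start: joints at [1.042, 0.377, 0.081, 1.274, 0, 1.46], TCP at [0.234, 0.525, 0.231] pointing down, gripper open.
Joint ranges: [-2.72, 2.72], [-0.84, 1.66], [-1.02, 1.22], [-1.77, 2.12], [-1.37, 1.28], [-3.14, 3.14]. Speed limits (rad/s): [2.57, 2.57, 3.14, 3.14, 3.14, 3.14].

## Interface

Orientations are given as a unit quaternion [w, x, y, z].
In Python, from cell import robot, cams gives the robot as it stands. Calls block until the motion is done:
- robot.goto(position, orientation): joint-space move of the TCP to a pose.
- robot.line_to(position, velocity=0.15, ori=None): straight line of the TCP; ori=None keeps the orientation; velocity is the mean speed in m/s.
- robot.goto_joints(angles): joint-space move.
- robot.move_gripper(opening, f_grip=None): opening from 0.0 (shut) to 1.0 (fully open); f_grip is the grip in N (None keeps the last); returns when the fingers have stopped.
- robot.wait(seconds).
- robot.solve_ik(position, orientation): joint angles nearest the present ones, or None.
- cams.capture(name): name is "scene" or "side" or "wrist"; returns a dict with "image" (480x640x3 uint8, red, green, blue), "z_map" (480x640 float32, m along the optical axis (not along the pixel's ray), 0 where there is no reading), "camera_matrix" (3x3 intrinsics, pixels), "eye" and "orientation" of the camera in the world; the wrist camera has in their place "mount" (4x4, takes a point from camera to tool coordinates, whose origin is the TCP and whose axes are the flange's). Camera axes: x right, y up, looking along -z (the intrinsics and any distortion apply to the point x, -y, -z); pixel columns grow to the right and rows downward; lengths in m; the calibration is good to about 2 mm. A picture is of the moment at which its call begins: read the wrist's pose just before it.
A pose or a line that the arm cannot do raises robot.Unreachable and nothing moves.
- robot.sign_off(): hands the job in, once; it reports no verdict.
Readings, each from a call of its own:
- robot.current_clock(): time.
- robot.current_joints(): joint angles.
- robot.current_joint_vel(): joint speeds.
- robot.current_joint_efforts(): joint torques, N m.
- robot.current_eef_pos(): TCP position.
- robot.current_eef_rot(): TCP orientation.
- robot.current_contact_force(): force on the tool from outside, world axes, zero at the start.
- robot.current_torque(): the same for the moment, N m.
- robot.current_width(): opening from 0.0 (shut) to 1.0 (fully open).
Only numpy, scipy, OpenCV 4.12 (cv2) and the standard library are available. Lean on these libraries where they do the work, as an engineer would, in place of code of your own. Each camera call takes 0.05 s, during which the arm holds its last target.

## Working session

There is one attempt and no reset: what is moved stays moved. The work goes in short steps, each a Python script; the robot and the scene stay as the last script left them, time stands still between calls to the robot, and variables do not carry over. Pictures are saved under pics/ and viewed, and the job is handed in when it is done.

```bash
mkdir -p pics; ls
python3 - <<'E'
from cell import robot, cams
import cv2
print(robot.current_clock(), robot.current_eef_pos(), robot.current_eef_rot())
for n in ["scene","side"]:
    c=cams.capture(n); cv2.imwrite(f"pics/{n}0.png",c["image"][:,:,::-1]); print(n,c["camera_matrix"],c["eye"],c["orientation"],[k for k in c])
E
```

```text
pics
0.0 [0.23348615 0.52474734 0.23035724] [-3.34922317e-04  2.07876663e-01  9.78154513e-01 -9.63665409e-04]
scene [[515.85007624   0.         321.34578089]
 [  0.         515.85007624 241.36740204]
 [  0.           0.           1.        ]] [-0.36452955 -0.7367736   0.70445344] [ 0.78042336  0.4624075  -0.20816127 -0.36576982] ['image', 'z_map', 'camera_matrix', 'eye', 'orientation']
side [[437.92340626   0.         320.13618936]
 [  0.         437.92340626 237.31716043]
 [  0.           0.           1.        ]] [-0.0206077  -0.73162948  0.50323304] [ 0.81344419  0.50063315 -0.16484716 -0.24596831] ['image', 'z_map', 'camera_matrix', 'eye', 'orientation']
```

View pics/scene0.png

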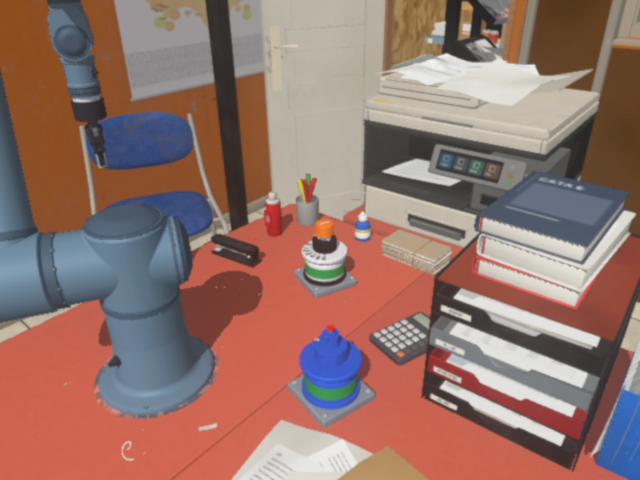

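View pics/side0.png

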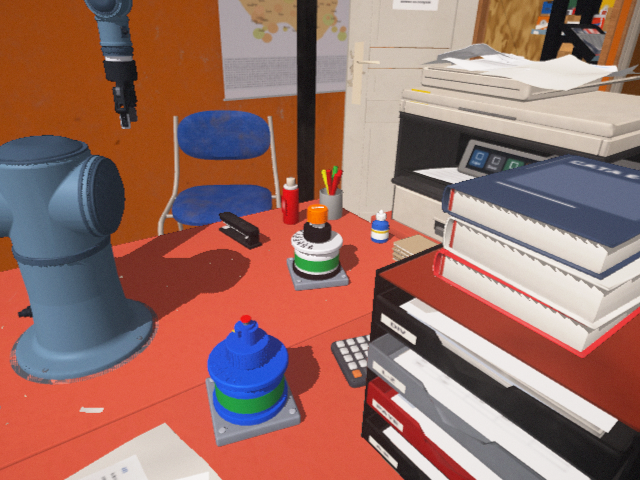

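Two bottle shapes are in view: one at scene (324,255)/side (317,240), white with a black ring and orange cap, and one at scene (330,375)/side (247,375), all blue with a red plug. The first fits the description. I'll confirm it in a crop and measure its position.

```bash
cat > h.py <<'E'
import numpy as np, cv2
from scipy.spatial.transform import Rotation as R
def q2R(q): return R.from_quat([q[1],q[2],q[3],q[0]]).as_matrix()
def ray(c,u,v):
    K=c["camera_matrix"]; d=np.array([(u-K[0,2])/K[0,0],-(v-K[1,2])/K[1,1],-1.])
    return np.array(c["eye"]),q2R(c["orientation"])@d
def onz(c,u,v,z):
    e,d=ray(c,u,v); return e+d*(z-e[2])/d[2]
def cloud(c):
    K=c["camera_matrix"]; z=c["z_map"]; v,u=np.mgrid[:480,:640]
    P=np.stack([(u-K[0,2])/K[0,0]*z,-(v-K[1,2])/K[1,1]*z,-z],-1)
    return P@q2R(c["orientation"]).T+np.array(c["eye"])
E
python3 - <<'E'
from cell import robot, cams
from h import *
ims=[]
for n,(u0,v0) in {"scene":(280,200),"side":(275,190)}.items():
    c=cams.capture(n); im=c["image"]
    ims.append(cv2.resize(im[v0:v0+105,u0:u0+90],None,fx=4.4,fy=4.4,interpolation=cv2.INTER_CUBIC))
    hsv=cv2.cvtColor(im,cv2.COLOR_RGB2HSV)
    m=cv2.inRange(hsv,(6,170,150),(22,255,255)); mm=np.zeros_like(m); mm[v0:v0+60,u0+20:u0+65]=m[v0:v0+60,u0+20:u0+65]
    k,l,s,ct=cv2.connectedComponentsWithStats(mm); i=1+np.argmax(s[1:,4]); print(n,s[i],ct[i])
    print("ray at z=.147:",onz(c,*ct[i],0.147))
    P=cloud(c); ok=(c["z_map"]>0)
    top=P[(l==i)&ok]; print("cap cloud",top.min(0),top.max(0),np.median(top,0))
    # white disc top
    wm=cv2.inRange(hsv,(0,0,150),(180,60,255))>0
    sel=wm&ok&(abs(P[...,2]-.09)<.004); sel[:v0]=0; sel[:,:u0]=0; sel[v0+105:]=0; sel[:,u0+90:]=0
    p=P[sel]; print("disc",len(p),p.min(0),p.max(0),(p.min(0)+p.max(0))/2)
cv2.imwrite("pics/crop0.png",np.hstack(ims)[:,:,::-1])
E
```

```text
scene [314 219  20  18 271] [323.77859779 228.33210332]
ray at z=.147: [ 0.44793614 -0.04719569  0.147     ]
cap cloud [ 0.42672848 -0.06808421 -0.00356527] [0.72069838 0.18534251 0.16221196] [ 0.44027155 -0.05414053  0.15243894]
disc 498 [ 0.39562358 -0.10175865  0.08605577] [0.50375604 0.00774191 0.0933267 ] [ 0.44968981 -0.04700837  0.08969123]
side [306 203  22  21 371] [316.33423181 213.87601078]
ray at z=.147: [ 0.44632699 -0.05038772  0.147     ]
cap cloud [ 0.42916018 -0.07013347 -0.0046816 ] [0.69703183 0.30996237 0.16049752] [ 0.44422172 -0.05811496  0.14926877]
disc 521 [ 0.39630366 -0.10366142  0.08604172] [0.5032619  0.00320894 0.09135364] [ 0.44978278 -0.05022624  0.08869768]
```

View pics/crop0.png

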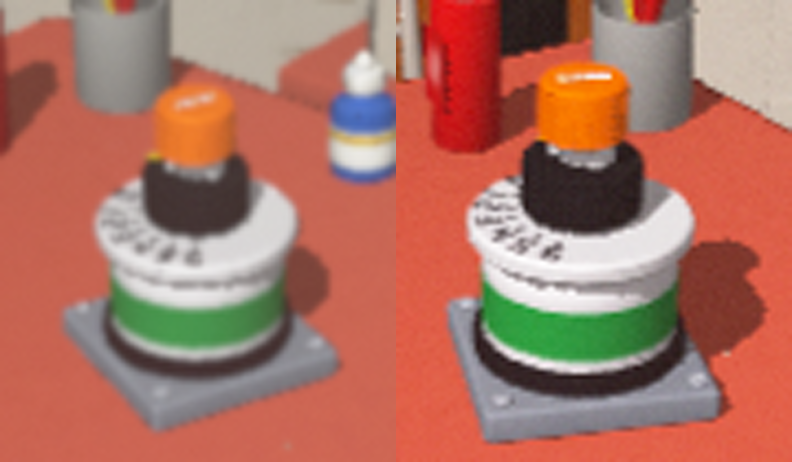

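The crop confirms the target: white body, black ring, orange cap, axis near (0.449,-0.049). A yellow pointer shows at the left back of the ring. Next I'll look from above with the wrist camera.

```bash
cat >> h.py <<'E'
def down(yaw): # tool y axis at angle yaw+90deg-ish: x axis at yaw, z down
    Rm=np.array([[np.cos(yaw),np.sin(yaw),0],[np.sin(yaw),-np.cos(yaw),0],[0,0,-1.]])
    q=R.from_matrix(Rm).as_quat(); return [q[3],q[0],q[1],q[2]]
def wcap(robot,cams):
    p=np.array(robot.current_eef_pos()); T=q2R(robot.current_eef_rot())
    c=cams.capture("wrist"); M=np.array(c["mount"])
    c["eye"]=p+T@M[:3,3]; Rw=T@M[:3,:3]
    q=R.from_matrix(Rw).as_quat(); c["orientation"]=[q[3],q[0],q[1],q[2]]
    return c
E
python3 - <<'E'
from cell import robot, cams
from h import *
c=wcap(robot,cams); print(c["mount"],c["camera_matrix"]); 
print(np.round(q2R(robot.current_eef_rot()),3))
for yaw in np.radians([-180,-150,-120,-90,-60,-30,0,30,60,90,120,150]):
    for z in (.35,.10):
        j=robot.solve_ik([.449,-.049,z],down(yaw)); print(round(np.degrees(yaw)),z,None if j is None else np.round(j,2))
E
```

```text
[[-5.92215790e-04  9.62846529e-01  2.70048534e-01  6.76421199e-02]
 [ 9.99998308e-01  9.98513418e-05  1.83697820e-03  1.01957055e-03]
 [ 1.74176338e-03  2.70049165e-01 -9.62844959e-01 -1.42516908e-01]
 [ 0.00000000e+00  0.00000000e+00  0.00000000e+00  1.00000000e+00]] [[389.15564887   0.         323.18029416]
 [  0.         389.15564887 241.1628954 ]
 [  0.           0.           1.        ]]
[[-0.914  0.407 -0.   ]
 [ 0.407  0.914 -0.001]
 [ 0.    -0.001 -1.   ]]
-180 0.35 [-0.25  0.12  0.05  1.5   0.   -0.25]
-180 0.1 [-0.25  0.22 -0.49  0.86  0.   -0.25]
-150 0.35 [-0.25  0.12  0.05  1.5   0.   -0.77]
-150 0.1 [-0.25  0.22 -0.49  0.86  0.   -0.77]
-120 0.35 [-0.25  0.12  0.05  1.5   0.   -1.3 ]
-120 0.1 [-0.25  0.22 -0.49  0.86  0.   -1.3 ]
-90 0.35 [-0.25  0.12  0.05  1.5   0.   -1.82]
-90 0.1 [-0.25  0.22 -0.49  0.86  0.   -1.82]
-60 0.35 [-0.25  0.12  0.05  1.5   0.   -2.34]
-60 0.1 [-0.25  0.22 -0.49  0.86  0.   -2.34]
-30 0.35 [-0.25  0.12  0.05  1.5   0.   -2.87]
-30 0.1 [-0.25  0.22 -0.49  0.86  0.   -2.87]
0 0.35 [-0.25  0.12  0.05  1.5   0.    2.89]
0 0.1 [-0.25  0.22 -0.49  0.86  0.    2.89]
30 0.35 [-0.25  0.12  0.05  1.5   0.    2.37]
30 0.1 [-0.25  0.22 -0.49  0.86  0.    2.37]
60 0.35 [-0.25  0.12  0.05  1.5   0.    1.85]
60 0.1 [-0.25  0.22 -0.49  0.86  0.    1.85]
90 0.35 [-0.25  0.12  0.05  1.5   0.    1.32]
90 0.1 [-0.25  0.22 -0.49  0.86  0.    1.32]
120 0.35 [-0.25  0.12  0.05  1.5   0.    0.8 ]
120 0.1 [-0.25  0.22 -0.49  0.86  0.    0.8 ]
150 0.35 [-0.25  0.12  0.05  1.5   0.    0.27]
150 0.1 [-0.25  0.22 -0.49  0.86  0.    0.27]
```

Run:
```python
from cell import robot, cams
from h import *
robot.goto([.435,-.049,.26],down(np.pi))
c=wcap(robot,cams); im=c["image"]
cv2.imwrite("pics/w1.png",im[:,:,::-1]); np.savez("w1.npz",**c)
print(robot.current_clock(),c["eye"])
K=c["camera_matrix"]
def proj(p):
    q=q2R(c["orientation"]).T@(np.array(p)-c["eye"]); return K[0,0]*q[0]/-q[2]+K[0,2], -K[1,1]*q[1]/-q[2]+K[1,2]
print(proj([.449,-.049,.16]),proj([.449,-.049,.09]))
```

```text
2.4833 [ 0.36783111 -0.04797952  0.40251276]
(np.float64(322.0555217446568), np.float64(260.68006527130217)) (np.float64(322.3971989796807), np.float64(233.86413958010394))
```

View pics/w1.png

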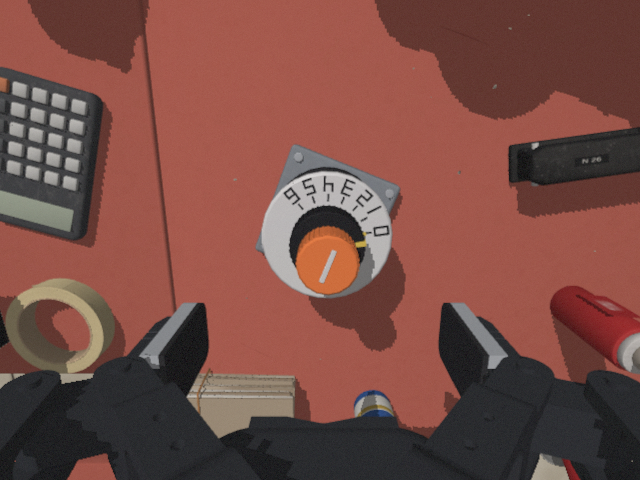

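The bottle is at pixel (327,235) with its numerals toward the robot. The yellow pointer is at (361,244), close to numeral 0 at (380,230). Now the angles and axis.

Run:
```python
from h import *
c=dict(np.load("w1.npz")); im=c["image"]; hsv=cv2.cvtColor(im,cv2.COLOR_RGB2HSV)
def big(m,box):
    mm=np.zeros_like(m); x0,y0,x1,y1=box; mm[y0:y1,x0:x1]=m[y0:y1,x0:x1]
    k,l,s,ct=cv2.connectedComponentsWithStats(mm); i=1+np.argmax(s[1:,4]); return l==i,ct[i],s[i]
P=cloud(c); 
# cap top via depth
ok=c["z_map"]>0
sel=ok&(abs(P[...,2]-.16)<.004)
sel[:, :280]=0; sel[:,380:]=0; sel[:200]=0; sel[310:]=0
ct,_=cv2.findContours(sel.astype(np.uint8),0,1); k=max(ct,key=cv2.contourArea)
(u,v),ax,a=cv2.fitEllipse(k); print("captop",u,v,ax,onz(c,u,v,.16), np.median(P[sel],0))
sel=ok&(abs(P[...,2]-.09)<.005); sel[:, :250]=0; sel[:,410:]=0; sel[:150]=0; sel[310:]=0
ct,_=cv2.findContours(sel.astype(np.uint8),0,1); k=max(ct,key=cv2.contourArea)
pts=np.array([onz(c,*q[0],.09) for q in k]); (x,y),r=cv2.minEnclosingCircle(pts[:,:2].astype(np.float32)*1000); print("disc",x,y,r)
cen=np.array([x,y])/1000
m,ctd,s=big(cv2.inRange(hsv,(22,120,120),(38,255,255)),(345,230,375,260)); print("pointer",ctd,s,np.median(P[m&ok],0))
for z in (.11,.12):
    p=onz(c,*ctd,z)[:2]-cen; print(z,p,np.degrees(np.arctan2(p[1],p[0])))
# dark numerals on disc: angles
g=cv2.cvtColor(im,cv2.COLOR_RGB2GRAY)
v,u=np.nonzero((g<90)); Q=np.array([onz(c,a,b,.09)[:2] for a,b in zip(u,v) if 260<a<400 and 160<b<300])-cen
rr=np.hypot(*Q.T); th=np.degrees(np.arctan2(Q[:,1],Q[:,0]))%360
s=(rr>.038)&(rr<.052); h,e=np.histogram(th[s],np.arange(0,361,4)); print([(int(b),int(a)) for a,b in zip(h,e) if a])
# stand corners: bar
m,ctd,s=big(cv2.inRange(hsv,(0,0,170),(180,90,255)),(310,240,350,292)); print("bar",ctd,s)
pts=np.array([onz(c,b,a,.16)[:2] for a,b in zip(*np.nonzero(m))]); d=np.linalg.svd(pts-pts.mean(0))[2][0]; print("bar ang",np.degrees(np.arctan2(d[1],d[0])),pts.mean(0))
b=cv2.resize(im[150:310,240:410],None,fx=4,fy=3.7,interpolation=cv2.INTER_CUBIC); cv2.imwrite("pics/w1c.png",cv2.rotate(b,cv2.ROTATE_180)[:,:,::-1])
```

```text
captop 327.52789306640625 264.53057861328125 (59.54568099975586, 61.904136657714844) [ 0.45166649 -0.0453995   0.16      ] [ 0.45168259 -0.04514882  0.15996213]
disc 452.2215270996094 -45.3234977722168 54.573089599609375
pointer [360.375      243.66071429] [355 240  11   8  56] [ 0.44893331 -0.02009842  0.12024695]
0.11 [-0.00052278  0.02607977] 91.14837157468918
0.12 [-0.00338993  0.02509739] 97.69243788078668
[(8, 1), (12, 1), (20, 1), (24, 2), (36, 1), (92, 24), (96, 10), (100, 21), (120, 20), (132, 18), (136, 15), (140, 17), (152, 8), (156, 15), (160, 28), (172, 10), (176, 5), (180, 17), (192, 13), (196, 15), (200, 20), (212, 21), (216, 15), (220, 23)]
bar [327.39790576 266.09424084] [319 250  18  33 191]
bar ang -21.58226742438854 [ 0.45279834 -0.04549833]
```

View pics/w1c.png

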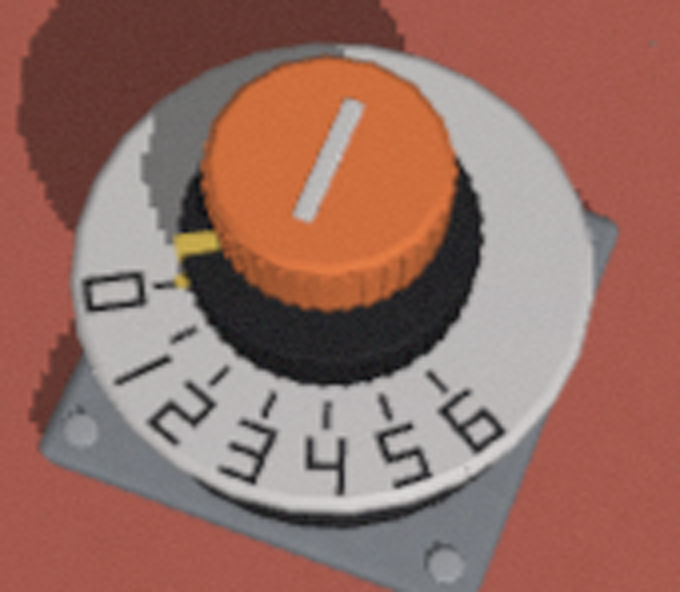

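Results:
- Axis is at (0.452,-0.0454), from both the disc and the cap top.
- Bottle yaw is about -22° (cap bar -21.6°, numeral 3 at 158°).
- The pointer at 98° means the ring is at 0, so it needs +80°.

I'll grip the ring at tool yaw 98° and turn it to 178°.

Run:
```python
from cell import robot, cams
from h import *
C=[.452,-.0454]
f=lambda: (round(robot.current_clock(),2),np.round(robot.current_contact_force(),1),np.round(robot.current_torque(),2),np.round(robot.current_eef_pos(),4))
robot.goto(C+[.21],down(np.radians(98)))
print(f())
robot.line_to(C+[.096],velocity=.1); print(f())
robot.move_gripper(.6,25); print(robot.current_width(),f())
robot.move_gripper(0.,25); print(robot.current_width(),f())
c=wcap(robot,cams); cv2.imwrite("pics/w2.png",c["image"][:,:,::-1])
```

```text
(3.78, array([0. , 0.7, 0.6]), array([ 0.02,  0.02, -0.04]), array([ 0.4521, -0.0453,  0.2101]))
(5.08, array([ 0.3, -0.2,  0.3]), array([-0.06,  0.05, -0.05]), array([ 0.4526, -0.0455,  0.0966]))
0.669311944394866 (5.46, array([-3. , -1.4,  6.2]), array([-0.04,  0.61, -0.01]), array([ 0.4519, -0.0456,  0.0967]))
0.6627451545881398 (5.67, array([-2.4,  0.3,  6.2]), array([-0.03,  0.58, -0.02]), array([ 0.4519, -0.0456,  0.0967]))
```

View pics/w2.png

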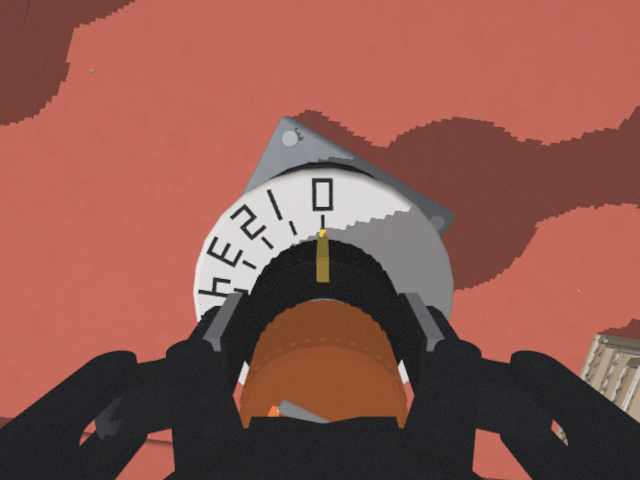

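The ring is gripped on both sides with the pointer at 0 (pixel 323,250), side force is low, and the camera can watch the turn. Turning +80°.

Run:
```python
from cell import robot, cams
from h import *
j=np.array(robot.current_joints()); j0=j.copy()
tgt=j.copy()
for a in (27,54,80):
    tgt=j0.copy(); tgt[5]=j0[5]-np.radians(a); robot.goto_joints(tgt)
    print(round(robot.current_clock(),2),robot.current_joints()[5]-j0[5],np.round(robot.current_contact_force(),1),np.round(robot.current_torque(),2))
c=wcap(robot,cams); cv2.imwrite("pics/w3.png",c["image"][:,:,::-1])
```

```text
6.25 -0.46914565991352675 [-1.4 -1.1  0.7] [-0.08  0.12  0.03]
6.78 -0.9395808046203746 [-1.3  0.2  1.3] [-0.2   0.28  0.02]
7.28 -1.392932099274498 [-1.6 -0.9  2.1] [-0.19  0.34 -0.01]
```

View pics/w3.png

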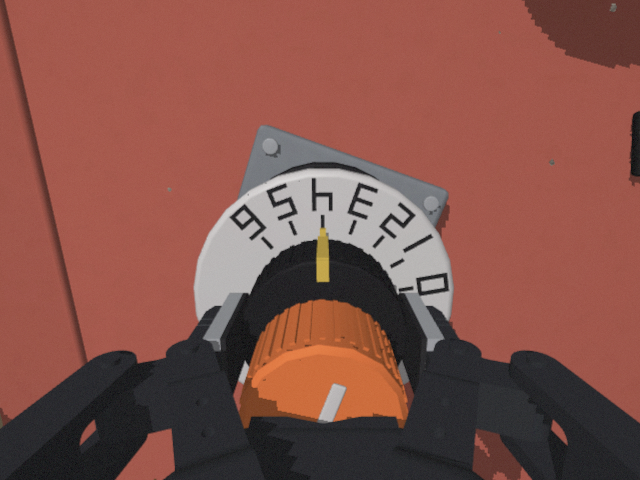

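The pointer lines up with 4 at (323,235). Releasing, rising, and re-checking.

Run:
```python
from cell import robot, cams
from h import *
robot.move_gripper(1.0); robot.wait(.4); print(np.round(robot.current_contact_force(),1),robot.current_width())
p=robot.current_eef_pos()
robot.line_to([.452,-.0454,.21],velocity=.1)
c=wcap(robot,cams); im=c["image"]; cv2.imwrite("pics/w4.png",im[:,:,::-1]); print(robot.current_clock())
P=cloud(c); sel=(c["z_map"]>0)&(abs(P[...,2]-.16)<.004)&(np.hypot(P[...,0]-.452,P[...,1]+.0454)<.03)
ct,_=cv2.findContours(sel.astype(np.uint8),0,1); k=max(ct,key=cv2.contourArea)
(u,v),ax,a=cv2.fitEllipse(k); print("captop",u,v,ax,onz(c,u,v,.16))
```

```text
[-0.9 -0.4 -0.5] 0.9994893856253257
9.4667
captop 322.7049255371094 266.56024169921875 (75.01078796386719, 78.23856353759766) [ 0.45156424 -0.04525869  0.16      ]
```

View pics/w4.png

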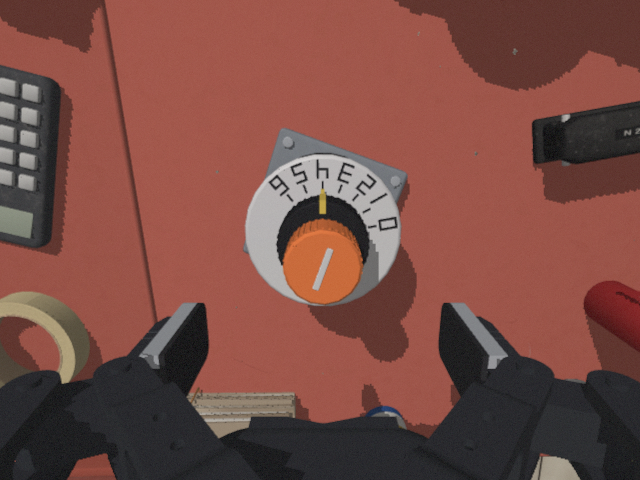

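The ring stays at 4 after release (pointer 323,203), and the cap top is centred at (0.4516,-0.0453). Gripping and pressing the cap.

Run:
```python
from cell import robot, cams
from h import *
f=lambda: (round(robot.current_clock(),2),np.round(robot.current_contact_force(),1),np.round(robot.current_torque(),2),np.round(robot.current_eef_pos(),4))
robot.line_to([.4518,-.0453,.135],velocity=.1)
robot.move_gripper(0.,70); print(robot.current_width(),f())
p=np.array(robot.current_eef_pos())
for d in (.003,.006,.008):
    robot.line_to([.4518,-.0453,.135-d],velocity=.03); print(f())
c=wcap(robot,cams); cv2.imwrite("pics/w5.png",c["image"][:,:,::-1])
c=cams.capture("side"); cv2.imwrite("pics/s5.png",cv2.resize(c["image"][190:295,275:365],None,fx=5,fy=5)[:,:,::-1])
```

```text
0.4753073145068147 (10.84, array([-1.7,  0.4,  5.2]), array([ 0.06,  0.31, -0.02]), array([ 0.4522, -0.0454,  0.1358]))
(11.09, array([-1.6,  0.4,  7. ]), array([ 0.05,  0.37, -0.01]), array([ 0.4523, -0.0455,  0.1329]))
(11.34, array([-2.3,  0.6,  8.8]), array([ 0.09,  0.44, -0.05]), array([ 0.4524, -0.0455,  0.1301]))
(11.59, array([-1.7, -0.6,  8.2]), array([0.06, 0.55, 0.01]), array([ 0.4523, -0.0455,  0.1282]))
```

View pics/w5.png

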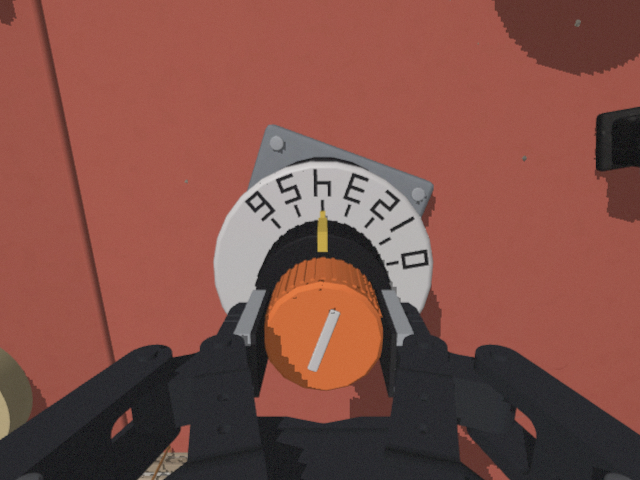

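View pics/s5.png

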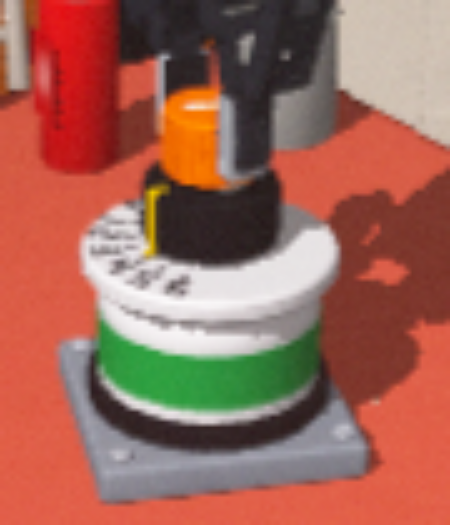

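The cap sits between both pads and the gap above the ring has closed. The force of about 8–9 N fits the spring. Twisting anticlockwise by 64°, with a depth check on the cap top.

```bash
cat >> h.py <<'E'
def capstate(c,near=(.452,-.0454)):
    P=cloud(c); hsv=cv2.cvtColor(c["image"],cv2.COLOR_RGB2HSV)
    inr=(c["z_map"]>0)&(np.hypot(P[...,0]-near[0],P[...,1]-near[1])<.019)&(P[...,2]>.14)&(P[...,2]<.26)
    zt=np.percentile(P[inr][:,2],60)
    w=inr&(hsv[...,1]<110)&(hsv[...,2]>110)&(abs(P[...,2]-zt)<.005)
    p=P[w][:,:2]; d=np.linalg.svd(p-p.mean(0))[2][0]
    return "top z %.4f  bar ang %.1f n%d  bar centre %s"%(zt,np.degrees(np.arctan2(d[1],d[0])),len(p),np.round(p.mean(0),4))
E
python3 - <<'E'
from cell import robot, cams
from h import *
print(capstate(wcap(robot,cams)))
j0=np.array(robot.current_joints())
for a in (22,44,65):
    t=j0.copy(); t[5]-=np.radians(a); robot.goto_joints(t)
    print(round(robot.current_clock(),2),np.round(robot.current_contact_force(),1),np.round(robot.current_torque(),2),np.round(robot.current_eef_pos(),4))
    c=wcap(robot,cams); print(capstate(c))
cv2.imwrite("pics/w6.png",c["image"][:,:,::-1])
E
```

```text
top z 0.2035  bar ang 0.0 n0  bar centre [nan nan]
12.2 [-1.6  1.2  8.6] [0.06 0.33 0.03] [ 0.4533 -0.0456  0.1296]
top z 0.2045  bar ang 0.0 n0  bar centre [nan nan]
12.71 [-0.3  1.7  8.1] [0.21 0.27 0.07] [ 0.4536 -0.0455  0.1297]
top z 0.2047  bar ang 0.0 n0  bar centre [nan nan]
13.2 [-1.2  0.6  8.5] [0.21 0.21 0.06] [ 0.4536 -0.0455  0.1297]
top z 0.2047  bar ang 0.0 n0  bar centre [nan nan]h.py:27: RuntimeWarning: Mean of empty slice.
  p=P[w][:,:2]; d=np.linalg.svd(p-p.mean(0))[2][0]
  ret = um.true_divide(
h.py:28: RuntimeWarning: Mean of empty slice.
  return "top z %.4f  bar ang %.1f n%d  bar centre %s"%(zt,np.degrees(np.arctan2(d[1],d[0])),len(p),np.round(p.mean(0),4))
```

View pics/w6.png

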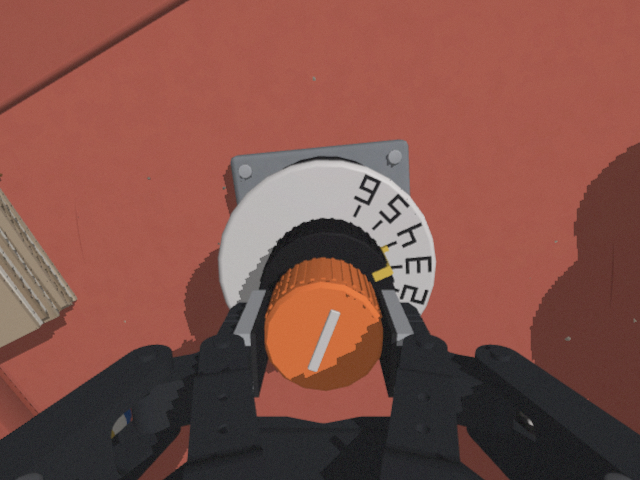

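The cap turned with the gripper: the bar keeps the same place in the image while the disc rotated by about 65°. My depth helper picked up gripper parts, so I ignore its numbers. Lifting now.

Run:
```python
from cell import robot, cams
from h import *
f=lambda: (round(robot.current_clock(),2),np.round(robot.current_contact_force(),1),np.round(robot.current_torque(),2),np.round(robot.current_eef_pos(),4),round(robot.current_width(),3))
for z,v in ((.137,.03),(.150,.05),(.188,.08)):
    robot.line_to([.4525,-.0454,z],velocity=v); print(f())
c=wcap(robot,cams); cv2.imwrite("pics/w7.png",c["image"][:,:,::-1])
ims=[]
for n,(u,v) in {"scene":(280,190),"side":(275,180)}.items():
    c=cams.capture(n); ims.append(cv2.resize(c["image"][v:v+115,u:u+90],None,fx=4.4,fy=4.4,interpolation=cv2.INTER_CUBIC))
cv2.imwrite("pics/s7.png",np.hstack(ims)[:,:,::-1])
```

```text
(13.69, array([0.4, 0.8, 4.4]), array([ 0.  , -0.05,  0.06]), array([ 0.4532, -0.0455,  0.1374]), 0.473)
(14.1, array([ 0.8, -0.1, -0.8]), array([-0.03,  0.02, -0.04]), array([ 0.4524, -0.0454,  0.15  ]), 0.472)
(14.72, array([ 0. , -0.4, -0.2]), array([-0.  ,  0.04, -0.  ]), array([ 0.4524, -0.0454,  0.1878]), 0.471)
```

View pics/w7.png

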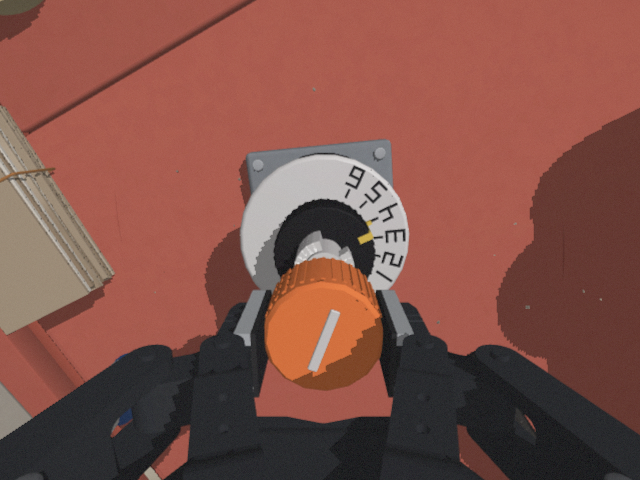

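View pics/s7.png

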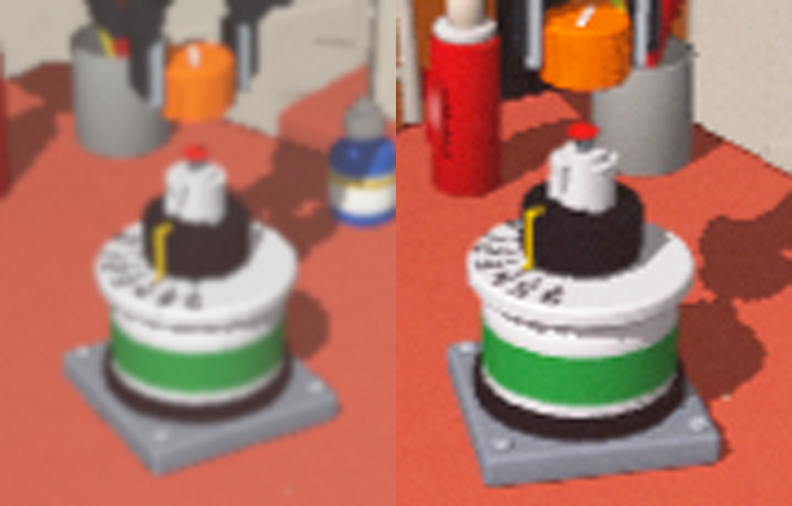

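The cap is off, held upright above the red plug. Before handing in, I'll check the pointer angle and cap height numerically.

Run:
```python
from cell import robot, cams
from h import *
c=wcap(robot,cams); hsv=cv2.cvtColor(c["image"],cv2.COLOR_RGB2HSV); P=cloud(c)
m=cv2.inRange(hsv,(22,120,120),(38,255,255))>0
m&=(c["z_map"]>0)&(abs(P[...,2]-.12)<.004)&(np.hypot(P[...,0]-.452,P[...,1]+.0454)<.035)
p=P[m]; d=np.median(p,0)[:2]-[.452,-.0454]; print("pointer",len(p),np.degrees(np.arctan2(d[1],d[0])),"want 178")
hs=hsv; o=(cv2.inRange(hsv,(6,150,120),(20,255,255))>0)&(c["z_map"]>0)&(np.hypot(P[...,0]-.452,P[...,1]+.0454)<.03)&(P[...,2]>.15)
q=P[o]; print("cap z",np.percentile(q[:,2],[1,50,95]),"xy",np.median(q,0)[:2])
print(robot.current_clock(),robot.current_width(),abs(np.array(robot.current_joint_vel())).max())
```

```text
pointer 110 178.6144998506486 want 178
cap z [0.18722448 0.2111408  0.21221541] xy [ 0.45024983 -0.05035364]
14.925 0.47617583120991197 0.0029000870939513376
```

Cap top is at 0.212, so its centre is at about 0.198 (52 mm above the mouth). The pointer is at 178.6° against 178° for numeral 4. Handing in.

```bash
python3 -c "
from cell import robot
robot.sign_off(); print(robot.current_clock())"
```

```text
the job is handed in; nothing more can be done
the job is handed in; nothing more can be done
```

The bottle is ready for dosing, and I handed the job in at about 15 s on the robot's clock. `sign_off` gives no verdict, so the results below are from my own checks.

- **Dose ring:** it started at 0. I turned it 80° anticlockwise to 4 and let go before touching the cap. The final check put the pointer at 178.6°, against 178° for numeral 4.
- **Cap:** I pressed it about 7.5 mm, easing to about 6 mm during the twist, turned it 65° anticlockwise and lifted it straight off. It is held upright with its centre about 52 mm above the mouth, near the bottle's axis and clear of the bottle. The arm was at rest.
- **Other things on the desk:** I aimed nothing at them and they looked undisturbed in the pictures, but I did not measure them.

One check failed: my depth-based reading of the cap during the twist picked up gripper parts instead. For that step I relied on the pictures and the wrist force of about 8–9 N, which matches the plug's spring.

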